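# Square up the cards and shut the printer tray

## Robot

A 6-joint arm with a two-finger parallel gripper is mounted at the origin on the work surface. World frame = base frame: x ahead of the robot, y to its left, z up, the work surface at z = 0. Lengths are in m, angles in degrees, forces in N, time in s.
With the tool pointing down it reaches from about 0.4 to 0.825 m from the base axis. Payload 7 kg.
Tool frame: the origin (TCP) lies on the centre line of the jaws, within the pads' length; the fingertips stand 11 mm ahead of it and the grasp point (between the pads) lies 8 mm behind it; z points along the fingers, y is the direction in which the jaws open and shut (so a half turn about z gives the same grasp; the last joint's range is limited). The gripper opens to 88 mm and grips with 3 to 60 N. Pads are 19 mm wide; open, the fingers measure 130 mm over their backs; the gripper's body (78 mm by 193 mm) begins 47 mm behind the grasp point.
Start: joints at [-60.269, 20.546, 0.682, 0, -70.136, -16.507], TCP at [0.154, -0.657, 0.238] pointing down, gripper open.
Joint ranges: [-176.03, 176.03], [-82.01, 121.73], [-58.28, 71.71], [-173.87, 95.51], [-174.79, -0.11], [-173.66, 173.66]. Speed limits (degrees/s): [136.94, 136.94, 172.46, 180, 180, 180].

## Interface

Orientations are given as [roll, pitch, yaw] about the fixed x, y, z axes, in that order (R = Rz(yaw) Ry(pitch) Rx(roll)).
In Python, from plant import ctrl, cams, order gives the robot as it stands.
- The arm moves only by the tool jog_arm, never from a script. Its argument "motion" is a list of rows, each an object with "offset": the shift along the tool's x, y, z in mm, a list of three; "roll": the turn about the tool's z in rad; "hand": the finger opening in mm, from 0 to 87.6. A call has 1 to 20 rows; each row is the pose to reach, as a shift and turn from the pose commanded when the call began, along the tool's axes at that moment; what a row does not reach only later rows make up. A row lasts 1/12 s, in which the tool goes at most 41.7 mm and 7.16 degrees, less where a joint would pass 70% of its speed; a pose out of reach is approached as far as the arm can. A call with a gripper value outside its range is refused whole. The fingers move at their own pace and stop on an object; the grip force is fixed at half the most. Time passes only in rows, so rows that repeat a pose let the fingers close. It gives the time, the measured TCP pose, the force and the opening at its end, in the units of the state.
- ctrl.get_obs(): the state, without advancing time (a new reading comes with each control period).
- cams.snapshot(name): name is "scene" or "top" or "wrist"; returns a dict with "img" (480x640x3 uint8, red, green, blue), "K" (3x3 intrinsics, pixels), "cam_to_world" (4x4, takes a point from camera to world coordinates); the wrist camera has in their place "T_tool_cam" (4x4, takes a point from camera to tool coordinates, whose origin is the TCP and whose axes are the flange's). Camera axes: x right, y down, z forward; pixel columns grow to the right and rows downward; lengths in m; the calibration is good to about 2 mm. A picture is of the moment at which its call begins: read the wrist's pose just before it. There is no depth.
- order.close_job(): hands the job in, once; it reports no verdict.
The state is a dict: "clock": time; "joint_pos": joint angles; "qvel": joint speeds; "tau": joint torques, N m; "tool_pos": TCP position; "orientation": TCP orientation; "force": force on the tool from outside, world axes, zero at the start; "moment": the same for the moment, N m; "opening": finger opening in m.
Only numpy, scipy, OpenCV 4.12 (cv2) and the standard library are available. Lean on these libraries where they do the work, as an engineer would, in place of code of your own. Each camera call takes 0.05 s, during which the arm holds its last target. There are 200 camera calls.

## Task

The printer's tray is drawn out with a block of blank cards lying askew in it. With the fingertips, push the upright black guide across the tray until the cards lie square and snug between it and the tray's fixed side wall, then push the tray fully home by its front. Pick nothing up, and leave the other things on the bench and on the printer where they are.

Things in the scene. Friction and masses are not known exactly. Their poses are not given: they have to be found in the camera images.
- printer_front (a point): middle of the upper front edge of the printer (125 above the bench), a compact off-white card printer fixed on the bench, 340 deep x 360 wide. Its x axis points into the printer (away from the robot), its y axis to the left seen from the robot. The first 200 mm back from the front face is a low flat deck 125 above the bench; behind it the housing is 180 high
- tray (a joint): how far the tray is drawn out of the printer, m: 0 fully home, at most 0.17. It slides out along the printer's -x; it stays where it is left and takes about 3 to 5 N to push
- tray_front (a point): centre of the outer face of the tray's flat front panel, 58 above the bench; axes as the printer's. The panel is 340 wide (y), spans 12 to 104 above the bench and is 12 thick; when the tray is home this point is 12 mm in front of the printer's front face. Behind the panel the tray is open from above: inside it is 225 long (x, from 12 to 237 behind this point) and 265 wide (y from -130 to +135 of this point), floor 18 above the bench, side walls to 60 above the bench
- wall_face (a point): point on the inner face of the tray's fixed right-hand side wall (the -y side), at floor level (18 above the bench), 42 mm behind the outer face of the tray front; it moves with the tray. Axes as the printer's; +y points across the tray towards the guide
- guide (a joint): travel of the guide across the tray towards the fixed wall (along -y), m, 0 to 0.095; it reads about 0.085 when the cards are snug. It stays where it is left and takes about 2 N to slide, 4 to 6 N with the cards
- guide_outer (a point): centre of the flat outer face (+y side, away from the cards) of the guide, 53 above the bench, to be pushed towards -y; axes as the printer's. The guide is an upright black plate 130 long (x; its front end is 27 behind the outer face of the tray front), 8 thick (y), from 21 to 85 above the bench. At the start there are 70 to 110 mm free between this face and the tray's left side wall
- guide_inner (a point): centre of the guide's other face, the one that meets the cards (8 mm to -y of guide_outer)
- card_center (a point): centre of the block of blank cards lying flat in the tray, 148 (x) x 105 (y) x 30 high, about 0.37 kg, loose. Its top is 48 above the bench. At the start it lies a few degrees askew, 10 to 30 mm from snug, between the fixed wall and the guide. Snug: 52.5 mm to +y of wall_face, x axis along the tray's
- spare_cards: a second, loose block of card, same size as the one in the tray (148 x 105 x 30), lying flat on the bench; origin at the centre of its underside. Not to be moved
- tape_roll: an upright-axis white tape roll, 84 across, 48 high, to the right of the drawn-out tray (seen from the robot); origin at the centre of its underside. Not to be moved
- mug: white mug, 76 across plus its handle, 90 high, to the left of the drawn-out tray; origin at the centre of its underside. Not to be moved
- spray_can: can 60 across, 170 high, standing to the right, nearer the robot than the tray; origin at the centre of its underside. Not to be moved
- stapler: black desk stapler, 130 x 34 x 42 high, on the bench to the left; origin at the centre of its underside. Not to be moved
- marker: marker pen, 120 x 16 x 16, lying on the bench to the left, nearer the robot than the mug; origin at the centre of its underside. Not to be moved
- clip_box: small cardboard box, 50 x 35 x 18 high, lying on the low front deck of the printer near its right side, 65 to 85 behind the front face; origin at the centre of its underside. Not to be moved
There are look-alikes about, which are no part of the job. What is shaped like the part that bears card_center but purple or turquoise is not meant.

How it is judged:
By the outcome, as a careful person would: the job done as asked, in the order asked, and still so for the second after the job is handed in, with the robot touching nothing.
It also fails if it takes over 51 s, if anything falls off the work surface, if the arm or the gripper's body presses on something with over 40 N, if the wrist force passes 120 N, or if a joint passes its speed limit or range.

## Working session

There is one attempt and no reset: what is moved stays moved. The work goes in short steps, Python scripts to look and compute and a tool call to move; the robot and the scene stay as the last step left them, time stands still between calls to the robot, and variables do not carry over. Pictures are saved under pics/ and viewed, about 8 in all and at most 12, crops included, and the job is handed in when it is done.

Besides the shell and the picture viewer there is one more tool, called after ">>>" as a command line: name --argument value ..., lists and objects as JSON in quotes. jog_arm: Moves the arm, as the interface text tells. Its arguments: {"type":"object","properties":{"motion":{"type":"array"}},"required":["motion"]}

```bash
ls; mkdir -p pics
python3 - <<'E'
from plant import ctrl,cams
import cv2,numpy as np
print(ctrl.get_obs())
for n in("top","scene"):
    s=cams.snapshot(n);cv2.imwrite(f"pics/{n}0.png",s["img"][:,:,::-1]);np.savez(f"pics/{n}0.npz",K=s["K"],T=s["cam_to_world"]);print(n,s["K"].tolist(),np.round(s["cam_to_world"],4).tolist())
E
```

```text
pics
{'clock': 0.0, 'joint_pos': array([-6.02714277e+01,  2.05910834e+01,  6.31560322e-01, -1.88981181e-02,
       -7.01353487e+01, -1.65050938e+01]), 'qvel': array([-0.06585875,  0.0012092 ,  0.03821964, -0.07136198,  0.09165305,
        0.06831524]), 'tau': array([ 7.72927215e-04, -5.82726574e+01,  2.93059230e+01,  6.99738085e+00,
        6.92600326e-03, -1.44515402e-04]), 'tool_pos': array([ 0.15423814, -0.65664351,  0.23661367]), 'orientation': array([ 1.79903990e+02, -9.92235541e-03, -1.66782949e+02]), 'force': array([ 0.34856533, -0.31307865,  0.59499282]), 'moment': array([ 0.02683933, -0.06570189, -0.03244437]), 'opening': 0.08788028678915756}
top [[444.5336434264262, 0.0, 314.7575939345459], [0.0, 444.5336434264262, 242.59556256687793], [0.0, 0.0, 1.0]] [[-0.0271, -0.9898, 0.1402, 0.4167], [-0.9994, 0.03, 0.0184, -0.0436], [-0.0224, -0.1396, -0.99, 1.0834], [0.0, 0.0, 0.0, 1.0]]
scene [[554.2397229909673, 0.0, 325.0564467383101], [0.0, 554.2397229909673, 235.06159994023477], [0.0, 0.0, 1.0]] [[-0.4019, 0.7568, -0.5155, 1.3514], [0.9155, 0.3418, -0.212, 0.3025], [0.0157, -0.5572, -0.8302, 1.4118], [0.0, 0.0, 0.0, 1.0]]
```

View pics/top0.png

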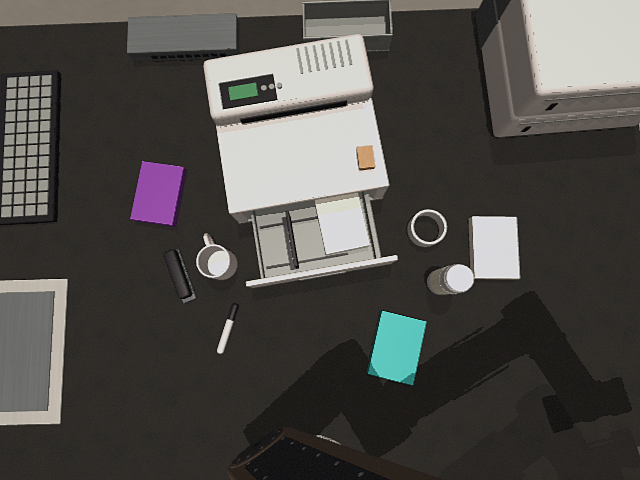

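View pics/scene0.png

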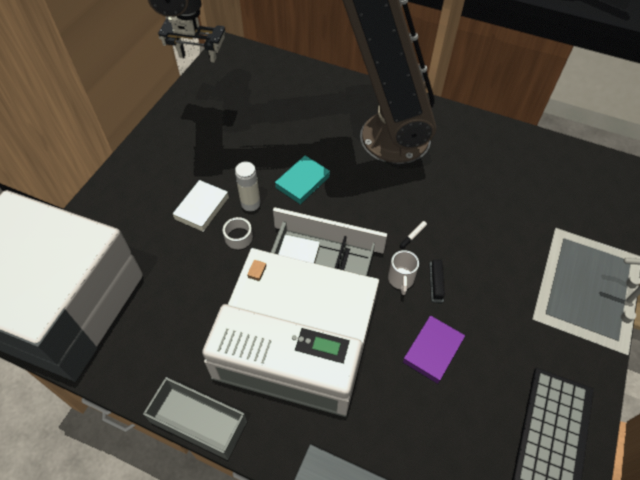

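Top view: tray front runs (247,283)–(396,260). The guide is the black plate at about (292,240), with the tray cards in white at (343,225). The other white block at (495,247), lying on the bench, is the spare; purple (158,193) and turquoise (397,347) are look-alikes. The white block inside the tray is the one meant, and I'll confirm it in an enlarged crop.

Run:
```python
import cv2
i=cv2.imread("pics/top0.png")[180:300,230:410]
cv2.imwrite("pics/crop1.png",cv2.resize(i,None,fx=4.4,fy=4.4,interpolation=cv2.INTER_CUBIC))
```

```text
(no output)
```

View pics/crop1.png

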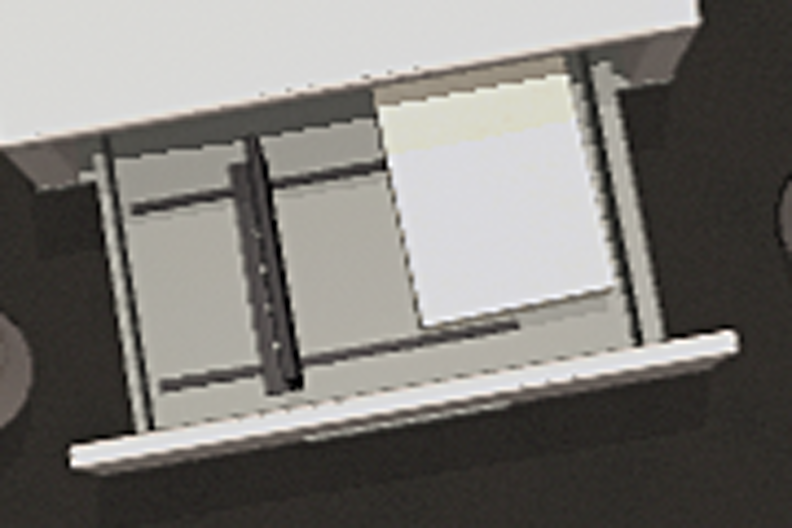

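Crop: white block lies in the tray, askew, between the right wall and the black guide: it is the one meant. Key crop points: guide top outer edge (230,165)–(265,392), panel outer top edge (73,464)–(738,348), deck edge (0,145)–(700,22).

```bash
cat > h.py <<'E'
import numpy as np
def ray(n,uv,z,crop=None):
    d=np.load(f"pics/{n}.npz");u,v=uv
    if crop:u,v=crop[0]+u/crop[2],crop[1]+v/crop[2]
    r=d["T"][:3,:3]@np.linalg.inv(d["K"])@[u,v,1];o=d["T"][:3,3]
    return (o+r*(z-o[2])/r[2])[:2]
E
python3 - <<'E'
from h import *
np.set_printoptions(precision=4,suppress=True)
c=(230,180,4.4)
P=lambda u,v,z:ray("top0",(u,v),z,c)
a,b=P(73,464,.104),P(738,348,.104)
w=a-b;print("panel",a,b,np.linalg.norm(w));y=w/np.linalg.norm(w);x=np.array([y[1],-y[0]]);print("yaw",np.degrees(np.arctan2(x[1],x[0])))
m=(a+b)/2;f=lambda p:np.array([(p-m)@x,(p-m)@y])*1000
d0,d1=P(0,145,.125),P(700,22,.125);print("deck",d0,d1,np.linalg.norm(d0-d1),f(d0),f(d1),np.degrees(np.arctan2(*( (d0-d1)*[-1,1]))))
for n,p in dict(go_b=P(230,165,.085),go_f=P(266,392,.085),gi_f=P(290,388,.085),lw=P(140,432,.06),lwin=P(152,430,.06),rw=P(640,345,.06),cfl=P(422,327,.048),cfr=P(614,288,.048)).items():print(n,p,f(p))
for n,p,z in(("mug",(218,262),.09),("can",(458,278),.17),("tape",(428,228),.048)):
    q=ray("top0",p,z);print(n,q,f(q))
print("tcp0",f(np.array([.154,-.657])))
E
```

```text
panel [0.4646 0.1273] [ 0.5132 -0.2073] 0.33813379023362766
yaw 8.249977904446496
deck [0.6242 0.1595] [ 0.6759 -0.1935] 0.356819131496811 [162.5156 178.0286] [ 163.0881 -178.7901] 8.341910480118692
go_b [0.6184 0.0478] [140.7493  68.2592]
go_f [0.4995 0.0313] [20.7358 69.0334]
gi_f [0.5012 0.019 ] [20.6419 56.578 ]
lw [0.4825 0.0997] [ 13.7227 139.1469]
lwin [0.4834 0.0934] [ 13.6747 132.7727]
rw [ 0.5206 -0.1636] [  13.6152 -126.8676]
cfl [ 0.5348 -0.0497] [ 44.0564 -16.2456]
cfr [ 0.5527 -0.1526] [  46.9719 -120.5976]
mug [0.5198 0.1942] [ 64.2208 227.2716]
can [ 0.4644 -0.3165] [ -63.937  -270.1405]
tape [ 0.5899 -0.2914] [  63.8911 -263.3043]
tcp0 [-419.9666 -562.5844]
```

```bash
cat >> h.py <<'E'
from scipy.spatial.transform import Rotation as Ro
yaw=np.radians(8.3);X=np.array([np.cos(yaw),np.sin(yaw)]);Y=np.array([-X[1],X[0]]);M=np.array([.4889,-.0400])
def go(o,x,y,z):
    "tray-frame target (mm) -> tool offset mm, roll rad"
    p=np.append(M+(X*x+Y*y)/1000,z/1000);R=Ro.from_euler("xyz",o["orientation"],degrees=True)
    t=(o["orientation"][2]-(-171.7)+180)%360-180
    return np.round(R.inv().apply(p-o["tool_pos"])*1000,1),round(np.radians(t),4)
def tray(o):
    d=o["tool_pos"][:2]-M;return np.round([d@X*1000,d@Y*1000,o["tool_pos"][2]*1000],1),np.round(o["force"],1),np.round([o["force"][:2]@X,o["force"][:2]@Y],1),o["orientation"].round(1),o["clock"]
E
python3 - <<'E'
from h import *
from plant import ctrl
o=ctrl.get_obs();print(go(o,92,101,237),tray(o))
E
```

```text
(array([-5.671e+02,  6.166e+02,  6.000e-01]), np.float64(0.0858)) (array([-420.1, -561.9,  236.7]), array([-0.5, -0.3,  0.1]), array([-0.6, -0.2]), array([ 179.9,   -0. , -166.8]), 0.1)
```

>>> jog_arm --motion '[{"offset": [-20, 22, 0], "roll": 0.086, "hand": 0}, {"offset": [-45, 49, 0], "roll": 0.086, "hand": 0}, {"offset": [-567, 617, 0], "roll": 0.086, "hand": 0}, {"offset": [-567, 617, 0], "roll": 0.086, "hand": 0}, {"offset": [-567, 617, 0], "roll": 0.086, "hand": 0}, {"offset": [-567, 617, 0], "roll": 0.086, "hand": 0}, {"offset": [-567, 617, 0], "roll": 0.086, "hand": 0}, {"offset": [-567, 617, 0], "roll": 0.086, "hand": 0}, {"offset": [-567, 617, 0], "roll": 0.086, "hand": 0}, {"offset": [-567, 617, 0], "roll": 0.086, "hand": 0}, {"offset": [-567, 617, 0], "roll": 0.086, "hand": 0}, {"offset": [-567, 617, 0], "roll": 0.086, "hand": 0}, {"offset": [-567, 617, 0], "roll": 0.086, "hand": 0}, {"offset": [-567, 617, 0], "roll": 0.086, "hand": 0}, {"offset": [-567, 617, 0], "roll": 0.086, "hand": 0}, {"offset": [-567, 617, 0], "roll": 0.086, "hand": 0}, {"offset": [-567, 617, 0], "roll": 0.086, "hand": 0}, {"offset": [-567, 617, 0], "roll": 0.086, "hand": 0}, {"offset": [-567, 617, 0], "roll": 0.086, "hand": 0}, {"offset": [-567, 617, 0], "roll": 0.086, "hand": 0}]'

```text
clock: 1.77
tool_pos: [0.5551, 0.0567, 0.2375]
orientation: [180.0, -0.0, -171.7]
force: [-0.4, -1.7, 0.4]
opening: 0.0004
```

Run:
```python
from h import *
from plant import ctrl,cams
import cv2
o=ctrl.get_obs();s=cams.snapshot("wrist")
T=np.eye(4);T[:3,:3]=Ro.from_euler("xyz",o["orientation"],degrees=True).as_matrix();T[:3,3]=o["tool_pos"]
np.savez("pics/w1.npz",K=s["K"],T=T@s["T_tool_cam"]);cv2.imwrite("pics/w1.png",s["img"][:,:,::-1])
o=ctrl.get_obs();print(go(o,92,101,237),tray(o))
```

```text
(array([-8.1, 10.7, -0.1]), np.float64(0.0024)) (array([ 83.9,  90.3, 236.9]), array([6. , 4.8, 2.9]), array([6.6, 3.9]), array([ 1.800e+02,  1.000e-01, -1.716e+02]), 1.8167)
```

View pics/w1.png

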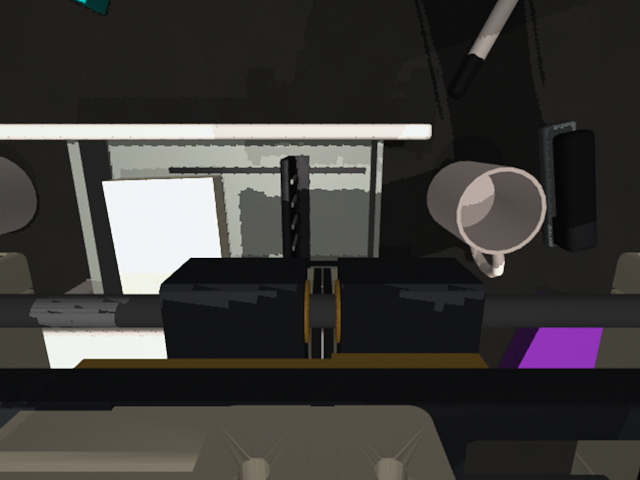

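Wrist view: guide top outer edge near (297,157), guide outer face base near (309,165), left wall inner top edge near (372,140), panel outer edge row 125, its left end at (431,130).

Run:
```python
from h import *
def f(u,v,z):
    d=ray("w1",(u,v),z)-M;return np.round([d@X*1000,d@Y*1000],1)
for n,a in dict(g_in=(282,160,.085),g_out=(297,157,.085),g_out_bk=(297,255,.085),g_base=(310,165,.021),lw=(372,142,.06),panR=(431,124,.104),panL=(0,124,.104),rw=(80,150,.06)).items():print(n,f(*a))
```

```text
g_in [28. 53.]
g_out [25.6 65.5]
g_out_bk [110.7  64.1]
g_base [36.3 74.1]
lw [ 13.6 130.5]
panR [1.000e-01 1.686e+02]
panL [   0.5 -157.3]
rw [  20.8 -129.3]
```

Run:
```python
from h import *
from plant import ctrl
o=ctrl.get_obs();print(go(o,92,99,51),tray(o))
```

```text
(array([ -7.8,   8.6, 185.9]), np.float64(0.0024)) (array([ 83.9,  90.3, 236.9]), array([6. , 4.8, 2.9]), array([6.6, 3.9]), array([ 1.800e+02,  1.000e-01, -1.716e+02]), 1.8167)
```

>>> jog_arm --motion '[{"offset": [0, 0, 0], "roll": 0, "hand": 0}, {"offset": [0, 0, 0], "roll": 0, "hand": 0}]'

```text
clock: 1.98
tool_pos: [0.5544, 0.0553, 0.2366]
orientation: [-180.0, -0.1, -171.6]
force: [-0.2, -1.0, -0.1]
opening: 0.0004
```

Run:
```python
from h import *
from plant import ctrl
o=ctrl.get_obs();print(go(o,92,99,51),tray(o))
```

```text
(array([-13.8,  14.2, 185.6]), np.float64(0.0014)) (array([ 78.6,  84.8, 236.6]), array([-0.2, -1. , -0.1]), array([-0.3, -0.9]), array([-1.800e+02, -1.000e-01, -1.716e+02]), 1.9833)
```

>>> jog_arm --motion '[{"offset": [-13.5, 14, 0], "roll": 0, "hand": 0}, {"offset": [-13.5, 14, 25], "roll": 0, "hand": 0}, {"offset": [-13.5, 14, 55], "roll": 0, "hand": 0}, {"offset": [-13.5, 14, 85], "roll": 0, "hand": 0}, {"offset": [-13.5, 14, 115], "roll": 0, "hand": 0}, {"offset": [-13.5, 14, 125], "roll": 0, "hand": 0}, {"offset": [-13.5, 14, 125], "roll": 0, "hand": 0}, {"offset": [-13.5, 14, 125], "roll": 0, "hand": 0}]'

```text
clock: 2.65
tool_pos: [0.5663, 0.0697, 0.1134]
orientation: [-180.0, 0.0, -171.7]
force: [0.7, -0.4, 0.5]
opening: 0.0006
```

Run:
```python
from h import *
from plant import ctrl
o=ctrl.get_obs();print(go(o,92,99,51),tray(o))
```

```text
(array([ 0.4,  1.7, 62.4]), np.float64(-0.0005)) (array([ 92.4,  97.4, 113.4]), array([ 0.7, -0.4,  0.5]), array([ 0.6, -0.5]), array([-180. ,    0. , -171.7]), 2.65)
```

>>> jog_arm --motion '[{"offset": [0, 2, 15], "roll": 0, "hand": 0}, {"offset": [0, 2, 30], "roll": 0, "hand": 0}, {"offset": [0, 2, 45], "roll": 0, "hand": 0}, {"offset": [0, 2, 58], "roll": 0, "hand": 0}, {"offset": [0, 2, 62], "roll": 0, "hand": 0}, {"offset": [0, 2, 62], "roll": 0, "hand": 0}]'

```text
clock: 3.15
tool_pos: [0.5663, 0.0724, 0.0514]
orientation: [180.0, 0.0, -171.7]
force: [-0.2, 0.6, 0.1]
opening: 0.0007
```

>>> jog_arm --motion '[{"offset": [0, -6, 0], "roll": 0, "hand": 0}, {"offset": [0, -12, 0], "roll": 0, "hand": 0}, {"offset": [0, -16, 0], "roll": 0, "hand": 0}, {"offset": [0, -20, 0], "roll": 0, "hand": 0}, {"offset": [0, -24, 0], "roll": 0, "hand": 0}, {"offset": [0, -28, 0], "roll": 0, "hand": 0}]'

```text
clock: 3.65
tool_pos: [0.5703, 0.0445, 0.0511]
orientation: [180.0, 0.1, -171.7]
force: [-0.9, 2.5, 2.7]
opening: 0.0003
```

Run:
```python
from h import *
from plant import ctrl
o=ctrl.get_obs();print(tray(o))
```

```text
(array([92.8, 71.8, 51.1]), array([-0.9,  2.5,  2.7]), array([-0.5,  2.7]), array([ 1.800e+02,  1.000e-01, -1.717e+02]), 3.65)
```

>>> jog_arm --motion '[{"offset": [0, -3, 0], "roll": 0, "hand": 0}, {"offset": [0, -6, 0], "roll": 0, "hand": 0}, {"offset": [0, -9, 0], "roll": 0, "hand": 0}, {"offset": [0, -12, 0], "roll": 0, "hand": 0}, {"offset": [0, -15, 0], "roll": 0, "hand": 0}, {"offset": [0, -18, 0], "roll": 0, "hand": 0}, {"offset": [0, -21, 0], "roll": 0, "hand": 0}, {"offset": [0, -24, 0], "roll": 0, "hand": 0}, {"offset": [0, -27, 0], "roll": 0, "hand": 0}, {"offset": [0, -30, 0], "roll": 0, "hand": 0}, {"offset": [0, -33, 0], "roll": 0, "hand": 0}, {"offset": [0, -36, 0], "roll": 0, "hand": 0}, {"offset": [0, -39, 0], "roll": 0, "hand": 0}, {"offset": [0, -42, 0], "roll": 0, "hand": 0}, {"offset": [0, -45, 0], "roll": 0, "hand": 0}, {"offset": [0, -48, 0], "roll": 0, "hand": 0}]'

```text
clock: 4.98
tool_pos: [0.5767, -0.0031, 0.0505]
orientation: [180.0, -0.0, -171.7]
force: [1.9, 1.8, 0.4]
opening: 0.0005
```

Run:
```python
from h import *
from plant import ctrl
o=ctrl.get_obs();print(tray(o))
```

```text
(array([92.2, 23.8, 50.5]), array([1.9, 1.8, 0.4]), array([2.1, 1.5]), array([ 180. ,   -0. , -171.7]), 4.9833)
```

>>> jog_arm --motion '[{"offset": [0, -2, 0], "roll": 0, "hand": 0}, {"offset": [0, -4, 0], "roll": 0, "hand": 0}, {"offset": [0, -6, 0], "roll": 0, "hand": 0}, {"offset": [0, -8, 0], "roll": 0, "hand": 0}, {"offset": [0, -10, 0], "roll": 0, "hand": 0}, {"offset": [0, -12, 0], "roll": 0, "hand": 0}]'

```text
clock: 5.48
tool_pos: [0.5784, -0.0147, 0.0505]
orientation: [180.0, -0.0, -171.7]
force: [0.2, 3.3, 0.8]
opening: 0.0006
```

>>> jog_arm --motion '[{"offset": [0, -1.5, 0], "roll": 0, "hand": 0}, {"offset": [0, -3, 0], "roll": 0, "hand": 0}, {"offset": [0, -3, 0], "roll": 0, "hand": 0}]'

```text
clock: 5.73
tool_pos: [0.5789, -0.0179, 0.0506]
orientation: [-180.0, -0.0, -171.7]
force: [1.0, 2.7, 0.9]
opening: 0.0008
```

>>> jog_arm --motion '[{"offset": [0, -1, 0], "roll": 0, "hand": 0}, {"offset": [0, -2, 0], "roll": 0, "hand": 0}, {"offset": [0, -2, 0], "roll": 0, "hand": 0}]'

```text
clock: 5.98
tool_pos: [0.5791, -0.0198, 0.0506]
orientation: [-180.0, -0.0, -171.7]
force: [0.2, 2.1, 0.2]
opening: 0.0007
```

Run:
```python
from h import *
from plant import ctrl,cams
import cv2
o=ctrl.get_obs();print(tray(o))
s=cams.snapshot("top");np.savez("pics/top1.npz",K=s["K"],T=s["cam_to_world"])
cv2.imwrite("pics/top1.png",s["img"][:,:,::-1])
cv2.imwrite("pics/top1c.png",cv2.resize(s["img"][180:300,230:410,::-1],None,fx=4.4,fy=4.4,interpolation=cv2.INTER_CUBIC))
```

```text
(array([92.2,  7. , 50.6]), array([0.2, 2.1, 0.2]), array([0.5, 2. ]), array([-180. ,   -0. , -171.7]), 5.9833)
```

>>> jog_arm --motion '[{"offset": [0, -1, 0], "roll": 0, "hand": 0}, {"offset": [0, -2, 0], "roll": 0, "hand": 0}, {"offset": [0, -2, 0], "roll": 0, "hand": 0}]'

```text
clock: 6.28
tool_pos: [0.5794, -0.0218, 0.0505]
orientation: [-180.0, -0.0, -171.7]
force: [1.0, 3.6, 1.5]
opening: 0.0002
```

>>> jog_arm --motion '[{"offset": [0, -1, 0], "roll": 0, "hand": 0}, {"offset": [0, -1, 0], "roll": 0, "hand": 0}]'

```text
clock: 6.45
tool_pos: [0.5796, -0.0228, 0.0505]
orientation: [-180.0, -0.0, -171.7]
force: [1.2, 3.8, 0.9]
opening: 0.0005
```

>>> jog_arm --motion '[{"offset": [0, -1, 0], "roll": 0, "hand": 0}, {"offset": [0, -1, 0], "roll": 0, "hand": 0}]'

```text
clock: 6.62
tool_pos: [0.5797, -0.023, 0.0505]
orientation: [180.0, 0.0, -171.7]
force: [-1.0, 8.0, 1.3]
opening: 0.0003
```

View pics/top1c.png

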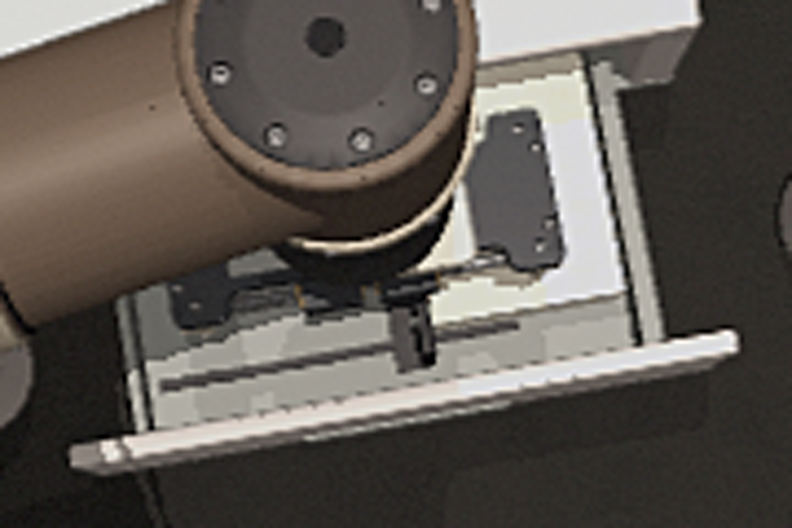

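Top view at that moment: the cards' right edge ran along the wall with a gap of a few mm and the guide was at (410,335). Travel has since stopped with force rising, so I press a little more to seat the cards.

>>> jog_arm --motion '[{"offset": [0, -1, 0], "roll": 0, "hand": 0}, {"offset": [0, -1.5, 0], "roll": 0, "hand": 0}, {"offset": [0, -1.5, 0], "roll": 0, "hand": 0}]'

```text
clock: 6.87
tool_pos: [0.5797, -0.0232, 0.0506]
orientation: [179.9, 0.0, -171.7]
force: [-3.5, 15.3, 2.7]
opening: 0.0004
```

>>> jog_arm --motion '[{"offset": [0, 4, 0], "roll": 0, "hand": 0}, {"offset": [0, 15, 0], "roll": 0, "hand": 0}, {"offset": [0, 30, 0], "roll": 0, "hand": 0}, {"offset": [0, 30, -20], "roll": 0, "hand": 0}, {"offset": [0, 30, -50], "roll": 0, "hand": 0}, {"offset": [0, 30, -80], "roll": 0, "hand": 0}, {"offset": [0, 30, -110], "roll": 0, "hand": 0}, {"offset": [0, 30, -120], "roll": 0, "hand": 0}, {"offset": [20, 30, -120], "roll": 0, "hand": 0}, {"offset": [50, 20, -120], "roll": 0, "hand": 0}, {"offset": [80, 10, -120], "roll": 0, "hand": 0}, {"offset": [110, 0, -120], "roll": 0, "hand": 0}, {"offset": [135, 0, -120], "roll": 0, "hand": 0}, {"offset": [145, 0, -120], "roll": 0, "hand": 0}, {"offset": [145, 0, -120], "roll": 0, "hand": 0}]'

```text
clock: 8.12
tool_pos: [0.434, -0.0467, 0.1706]
orientation: [180.0, -0.0, -171.7]
force: [0.4, 0.1, 0.1]
opening: 0.0007
```

Run:
```python
from h import *
from plant import ctrl,cams
import cv2
o=ctrl.get_obs();print(tray(o))
s=cams.snapshot("top");np.savez("pics/top2.npz",K=s["K"],T=s["cam_to_world"])
cv2.imwrite("pics/top2.png",s["img"][:,:,::-1])
cv2.imwrite("pics/top2c.png",cv2.resize(s["img"][180:300,230:410,::-1],None,fx=4.4,fy=4.4,interpolation=cv2.INTER_CUBIC))
```

```text
(array([-55.2,   1.3, 170.6]), array([0.4, 0.1, 0.1]), array([0.4, 0. ]), array([ 180. ,   -0. , -171.7]), 8.1167)
```

View pics/top2c.png

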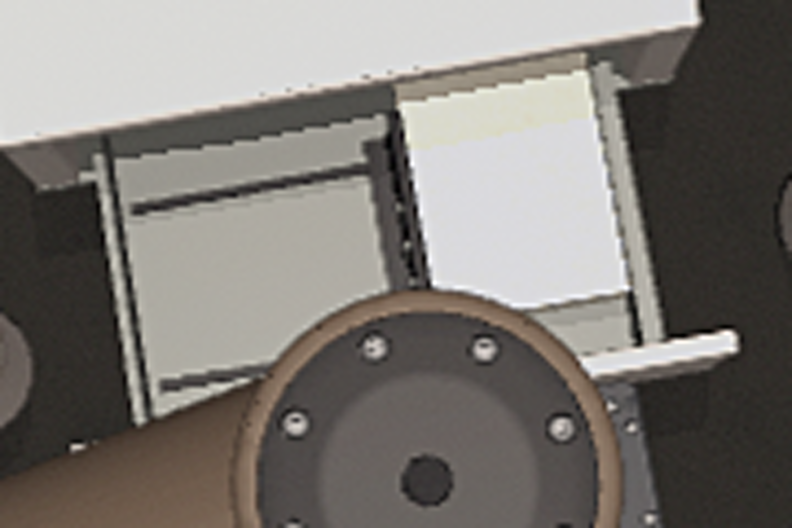

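Cards now lie square and flush between wall (620,200) and guide (410,220). Next the tray push: down in front of the panel, tip at 80 mm so the body clears the deck.

>>> jog_arm --motion '[{"offset": [0, -1, 20], "roll": 0, "hand": 0}, {"offset": [0, -1, 45], "roll": 0, "hand": 0}, {"offset": [0, -1, 70], "roll": 0, "hand": 0}, {"offset": [0, -1, 80], "roll": 0, "hand": 0}, {"offset": [0, -1, 80], "roll": 0, "hand": 0}, {"offset": [-15, -1, 80], "roll": 0, "hand": 0}, {"offset": [-28, -1, 80], "roll": 0, "hand": 0}, {"offset": [-36, -1, 80], "roll": 0, "hand": 0}, {"offset": [-40, -1, 80], "roll": 0, "hand": 0}, {"offset": [-43, -1, 80], "roll": 0, "hand": 0}, {"offset": [-46, -1, 80], "roll": 0, "hand": 0}, {"offset": [-49, -1, 80], "roll": 0, "hand": 0}, {"offset": [-52, -1, 80], "roll": 0, "hand": 0}, {"offset": [-55, -1, 80], "roll": 0, "hand": 0}]'

```text
clock: 9.33
tool_pos: [0.4906, -0.0392, 0.0905]
orientation: [180.0, -0.0, -171.7]
force: [-3.3, -0.0, -0.8]
opening: 0.0007
```

>>> jog_arm --motion '[{"offset": [-4, 0, 0], "roll": 0, "hand": 0}, {"offset": [-9, 0, 0], "roll": 0, "hand": 0}, {"offset": [-14, 0, 0], "roll": 0, "hand": 0}, {"offset": [-19, 0, 0], "roll": 0, "hand": 0}, {"offset": [-24, 0, 0], "roll": 0, "hand": 0}, {"offset": [-29, 0, 0], "roll": 0, "hand": 0}, {"offset": [-34, 0, 0], "roll": 0, "hand": 0}, {"offset": [-39, 0, 0], "roll": 0, "hand": 0}, {"offset": [-44, 0, 0], "roll": 0, "hand": 0}, {"offset": [-49, 0, 0], "roll": 0, "hand": 0}, {"offset": [-54, 0, 0], "roll": 0, "hand": 0}, {"offset": [-59, 0, 0], "roll": 0, "hand": 0}, {"offset": [-64, 0, 0], "roll": 0, "hand": 0}, {"offset": [-68, 0, 0], "roll": 0, "hand": 0}, {"offset": [-70, 0, 0], "roll": 0, "hand": 0}]'

```text
clock: 10.58
tool_pos: [0.5611, -0.0288, 0.0906]
orientation: [-180.0, 0.0, -171.7]
force: [-2.8, 1.1, -1.6]
opening: 0.0003
```

Run:
```python
from h import *
from plant import ctrl
print(tray(ctrl.get_obs()))
```

```text
(array([73.1,  0.6, 90.6]), array([-2.8,  1.1, -1.6]), array([-2.6,  1.5]), array([-180. ,    0. , -171.7]), 10.5833)
```

>>> jog_arm --motion '[{"offset": [-3, 0, 0], "roll": 0, "hand": 0}, {"offset": [-8, 0, 0], "roll": 0, "hand": 0}, {"offset": [-13, 0, 0], "roll": 0, "hand": 0}, {"offset": [-18, 0, 0], "roll": 0, "hand": 0}, {"offset": [-23, 0, 0], "roll": 0, "hand": 0}, {"offset": [-28, 0, 0], "roll": 0, "hand": 0}, {"offset": [-33, 0, 0], "roll": 0, "hand": 0}, {"offset": [-38, 0, 0], "roll": 0, "hand": 0}, {"offset": [-43, 0, 0], "roll": 0, "hand": 0}, {"offset": [-48, 0, 0], "roll": 0, "hand": 0}, {"offset": [-52, 0, 0], "roll": 0, "hand": 0}, {"offset": [-55, 0, 0], "roll": 0, "hand": 0}, {"offset": [-57, 0, 0], "roll": 0, "hand": 0}, {"offset": [-59, 0, 0], "roll": 0, "hand": 0}, {"offset": [-60, 0, 0], "roll": 0, "hand": 0}]'

```text
clock: 11.83
tool_pos: [0.6199, -0.0203, 0.0906]
orientation: [-180.0, 0.0, -171.7]
force: [-4.0, 1.3, -0.5]
opening: 0.0006
```

>>> jog_arm --motion '[{"offset": [-1, 0, 0], "roll": 0, "hand": 0}, {"offset": [-2, 0, 0], "roll": 0, "hand": 0}, {"offset": [-3, 0, 0], "roll": 0, "hand": 0}, {"offset": [-3, 0, 0], "roll": 0, "hand": 0}]'

```text
clock: 12.17
tool_pos: [0.6229, -0.0199, 0.0906]
orientation: [-180.0, 0.0, -171.7]
force: [-2.8, 1.4, -1.2]
opening: 0.0002
```

>>> jog_arm --motion '[{"offset": [-1, 0, 0], "roll": 0, "hand": 0}, {"offset": [-2, 0, 0], "roll": 0, "hand": 0}, {"offset": [-2, 0, 0], "roll": 0, "hand": 0}]'

```text
clock: 12.42
tool_pos: [0.6249, -0.0196, 0.0906]
orientation: [-180.0, 0.0, -171.7]
force: [-2.8, 1.1, -0.5]
opening: 0.0002
```

Run:
```python
from h import *
from plant import ctrl
print(tray(ctrl.get_obs()))
```

```text
(array([137.5,   0.6,  90.6]), array([-2.8,  1.1, -0.5]), array([-2.6,  1.5]), array([-180. ,    0. , -171.7]), 12.4167)
```

>>> jog_arm --motion '[{"offset": [-1, 0, 0], "roll": 0, "hand": 0}, {"offset": [-2, 0, 0], "roll": 0, "hand": 0}, {"offset": [-2, 0, 0], "roll": 0, "hand": 0}]'

```text
clock: 12.67
tool_pos: [0.6269, -0.0193, 0.0906]
orientation: [-180.0, 0.0, -171.7]
force: [-2.2, 1.0, 0.2]
opening: 0.0004
```

>>> jog_arm --motion '[{"offset": [-1, 0, 0], "roll": 0, "hand": 0}, {"offset": [-1, 0, 0], "roll": 0, "hand": 0}]'

```text
clock: 12.83
tool_pos: [0.6271, -0.0193, 0.0906]
orientation: [-180.0, -0.1, -171.7]
force: [-5.5, 1.9, 1.6]
opening: -0.0
```

>>> jog_arm --motion '[{"offset": [-1, 0, 0], "roll": 0, "hand": 0}, {"offset": [-1, 0, 0], "roll": 0, "hand": 0}]'

```text
clock: 13.0
tool_pos: [0.6271, -0.0193, 0.0906]
orientation: [180.0, -0.2, -171.7]
force: [-9.1, 1.7, 4.6]
opening: 0.0008
```

>>> jog_arm --motion '[{"offset": [-1, 0, 0], "roll": 0, "hand": 0}, {"offset": [-1, 0, 0], "roll": 0, "hand": 0}]'

```text
clock: 13.17
tool_pos: [0.6272, -0.0193, 0.0905]
orientation: [-180.0, -0.3, -171.7]
force: [-12.9, 1.4, 7.1]
opening: 0.0005
```

>>> jog_arm --motion '[{"offset": [-1.5, 0, 0], "roll": 0, "hand": 0}, {"offset": [-1.5, 0, 0], "roll": 0, "hand": 0}]'

```text
clock: 13.33
tool_pos: [0.6272, -0.0194, 0.0903]
orientation: [-180.0, -0.4, -171.7]
force: [-16.6, 1.1, 10.3]
opening: 0.0005
```

>>> jog_arm --motion '[{"offset": [4, 0, 0], "roll": 0, "hand": 0}, {"offset": [15, 0, 0], "roll": 0, "hand": 0}, {"offset": [40, 0, 0], "roll": 0, "hand": 0}, {"offset": [60, 0, -20], "roll": 0, "hand": 0}, {"offset": [80, 0, -50], "roll": 0, "hand": 0}, {"offset": [105, 0, -80], "roll": 0, "hand": 0}, {"offset": [130, 0, -110], "roll": 0, "hand": 0}, {"offset": [155, 0, -130], "roll": 0, "hand": 0}, {"offset": [180, 0, -140], "roll": 0, "hand": 0}, {"offset": [200, 0, -140], "roll": 0, "hand": 0}, {"offset": [200, 0, -140], "roll": 0, "hand": 0}, {"offset": [200, 0, -140], "roll": 0, "hand": 0}]'

```text
clock: 14.33
tool_pos: [0.4338, -0.0475, 0.232]
orientation: [180.0, 0.3, -171.7]
force: [1.1, -1.0, 0.2]
opening: 0.0005
```

Run:
```python
from h import *
from plant import ctrl,cams
import cv2
print(tray(ctrl.get_obs()))
for n in("top","scene"):
    s=cams.snapshot(n);np.savez(f"pics/{n}3.npz",K=s["K"],T=s["cam_to_world"]);cv2.imwrite(f"pics/{n}3.png",s["img"][:,:,::-1])
```

```text
(array([-55.6,   0.5, 232. ]), array([ 1.1, -1. ,  0.2]), array([ 0.9, -1.2]), array([ 180. ,    0.3, -171.7]), 14.3333)
```

View pics/top3.png

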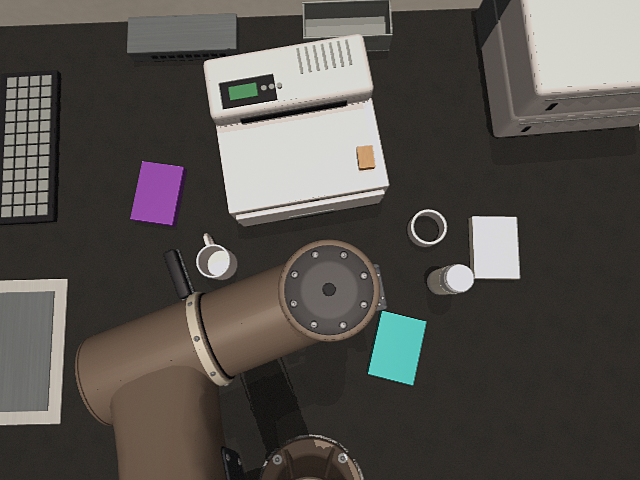

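View pics/scene3.png

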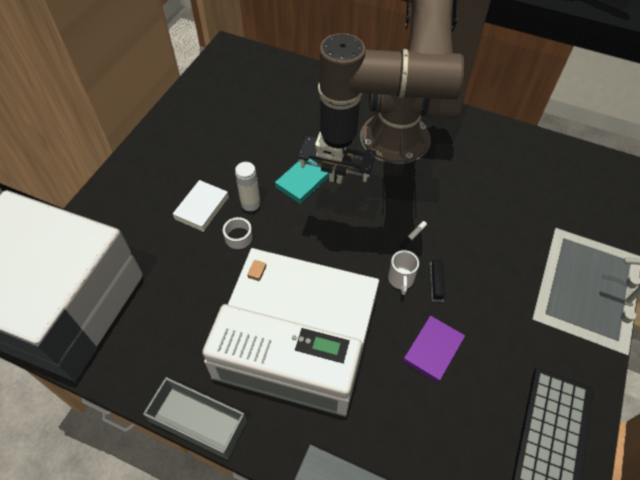

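Tray is home (thin panel strip below the deck, (233,220)–(384,200)). The mug, tape, can, spare, stapler and clip box are at their original pixels. The marker is partly hidden behind the arm, but its visible end is where it was.

```bash
python3 -c "
from plant import ctrl,order
print(ctrl.get_obs()['force']);print(order.close_job())"
```

```text
[-0.13041188  0.00876945  0.13363236]
the job is handed in; nothing more can be done
None
```

The cards are square and snug against the fixed wall and the tray is fully home. I handed the job in at about 14.4 s, with the arm clear and reading about 0 N.

- **Guide:** I pushed it with closed fingertips until it stopped moving. Pressing on raised the force to about 15 N. The top view afterwards showed the cards square and flush between guide and wall.
- **Tray:** I pushed it by its front panel until it met a hard stop at about 149 mm of travel, pressing to about 17 N. My image estimate of the full travel was 151 mm, within measurement error. The last top view shows only a thin strip of panel in front of the printer.
- **Other things:** The last pictures show the mug, tape roll, spray can, spare cards, stapler and clip box where they were. The arm partly hid the marker, but the end I could see had not moved.
- **Not checked:** Once the tray was closed the cards could not be seen, so I did not check them again after the tray push.

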